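# Scrape the assembly plate clean, lay the hinge strap and pin it to the jamb bracket

## Task

Sweep all four slag chips off the raised steel plate with the scraper block (never with the fingers) and stand the scraper back on the bench. Then lay the red-oxide hinge strap flat on the plate with its eye between the bracket's two lugs, holes in line. Start the hinge pin nose first, from the side where the lugs stand at the plate's edge, far enough that its nose is inside the eye, let go of it there, then push it fully home by its yellow head; leave the other things on the bench where they are.

Things in the scene. Friction and masses are not known exactly. Their poses are not given: they have to be found in the camera images.
- bore (a point): Middle of the bracket's bore, half-way between its two lugs on the axis of their holes, 81 mm above the bench, 19 mm above the plate. x level, from the lugs towards the upright jamb plate behind them; y along the bore, the way the pin is driven; z up. Fixed in a run. The two dark lugs are 12 mm thick, 50 mm apart (inner faces y -25 and +25), x -22 to 26, up to z +21, holes 20 mm in diameter.
- near_lug (a point): Mouth of the bore where the pin goes in, on the outer face of the near lug, 37 mm before bore (y -37 in its frame; same axes). The plate's edge lies 2 mm farther in, at y -35 in that frame; outside it there is free space down to the bench. The jamb plate takes x 26 to 36, y -39 to 39, up to z +37 mm, with a red-handled push clamp behind it.
- bed (a point): Point on top of the grey steel plate, in the middle of its bare part in front of the lugs: 85 mm before the bore axis (at x -85, y 40, z -19 mm in the frame of bore, same axes). The plate is fixed, its top 62 mm above the bench; in the frame of bore it spans x -145 to 130 and y -35 to 115 mm. The chips start within x -118 to -55, y 3 to 65 mm of bore.
- far_edge (a point): Middle of the plate's open edge (y +115 in the frame of bore, x -85, on the plate's top; same axes), opposite the edge where the pin goes in; no rim, bench below.
- chip0: Slag chip, black-brown flake about 22 x 20 x 8 mm, 14 g, lying loose on the plate; the point is its centre.
- chip1: Slag chip, as chip0.
- chip2: Slag chip, as chip0.
- chip3: Slag chip, as chip0.
- scraper_grip (a point): Scraper block standing upright on the bench on its steel blade: blade 110 mm long (its x axis), 24 wide (y) and 18 high, with a wooden grip 92 x 26 x 38 mm on top, 56 mm high in all, 0.22 kg. The point is on its centre line, half-way up the wooden grip, 38 mm above the blade's underside; z up.
- strap_eye (a point): Centre of the eye of the hinge strap: a red-oxide barrel 38 mm in diameter and 44 mm long with a 20 mm bore along the strap's y axis. x axis points away from the bar, z up. The strap's underside is flat, 19 mm below this point.
- strap_grip (a point): Point on the strap's flat bar near its balance point, 52 mm behind the eye's centre (strap x -52), at half the bar's thickness, 5 mm above its underside; axes as strap_eye. The bar is 40 mm wide (y), 10 thick and runs from under the eye to x -150 mm of the eye's centre. The strap weighs about 0.65 kg.
- pin_shank (a point): Hinge pin, 120 mm long, 0.31 kg: bright round shank 18 mm in diameter and 98 mm long, its last 12 mm a nose tapering to 9 mm; yellow square head 26 x 26 x 22 mm. x axis along the pin, head to nose. The point is on the axis near the balance point, 64 mm behind the nose's end. It starts lying on a flat of its head, the axis sloping down to the nose by 0.047 rad, this point 11 mm up.
- pin_tip (a point): End of the pin's nose, on its axis; axes as pin_shank. With the pin fully home it stands 61 mm past bore along the bore (the head's underside touches the near lug's outer face and the nose sticks 24 mm out of the far lug).
- pin_head (a point): Centre of the pin's square head, 109 mm behind the nose's end; axes as pin_shank (y and z are square to the head's flats).
- flux_tin: Bystander: flux tin, 68 mm in diameter, 60 high; origin under its centre.
- magnet: Bystander: red triangular welding magnet lying flat, about 95 x 90 x 22 mm; origin under its middle.
- hammer: Bystander: chipping hammer lying flat, about 260 mm long (x) with a 150 mm head across it at its +x end, 26 high; origin at bench level in the middle of its length.
- wire_brush: Bystander: wire brush lying on its bristles, 260 mm long (x), 26 wide, 36 high; origin under its middle.
- g_clamp: Bystander: blue G-clamp lying flat, about 95 x 220 x 22 mm; origin at bench level on its spine (the spine lies along y, jaws towards +x).
- angle_cut: Bystander: rusty angle-iron offcut, 180 mm long (x), 40 wide, 40 high; origin under its middle.
Not all that is in view belongs to the job. Leave any green look-alike of the part that bears strap_eye alone. Several things look just like the part that bears scraper_grip: the one meant starts farthest from the robot's base.

How it is judged:
By the outcome, as a careful person would: the job done as asked, in the order asked, and still so for the second after the job is handed in, with the robot touching nothing.
It also fails if it takes over 72 s, if anything falls off the work surface, if the arm or the gripper's body presses on something with over 40 N, if the wrist force passes 120 N, or if a joint passes its speed limit or range.

## Robot

A 7-joint arm with a two-finger parallel gripper is mounted at the origin on the work surface. World frame = base frame: x ahead of the robot, y to its left, z up, the work surface at z = 0. Lengths are in m, angles in rad, forces in N, time in s.
With the tool pointing down it reaches from about 0.4 to 0.875 m from the base axis. Payload 4.4 kg.
Tool frame: the origin (TCP) lies on the centre line of the jaws, within the pads' length; the fingertips stand arm.tip_reach ahead of it and the grasp point (between the pads) lies 11 mm behind it (arm.tip_reach is the distance from the TCP to the fingertips, in m); z points along the fingers, y is the line along which they close (so a half turn about z gives the same grasp; the last joint's range is limited). The gripper opens to 85 mm and grips with 20 to 120 N. Pads are 22 mm wide; open, the fingers measure 114 mm over their backs; the gripper's body (76 mm by 85 mm) begins 54 mm behind the grasp point. The pads swing forward as they close: fully open they stand 13 mm farther back than shut.
Start: joints at [-1.398, 0.628, 0.038, 1.517, -0.027, 0.996, -0.02], TCP at [0.154, 0.632, 0.239] pointing down, gripper open.
Joint ranges: [-3.06, 3.06], [-0.37, 2.12], [-1.25, 1.32], [0.18, 2.47], [-1.1, 4.24], [0.23, 1.98], [-2.94, 2.94]. Speed limits (rad/s): [2.57, 2.57, 3.14, 3.14, 3.14, 3.14, 3.14].

## Interface

Orientations are given as a 3x3 rotation matrix whose columns are the frame's x, y, z axes.
In Python, from rig import arm, eyes, job gives the robot as it stands. The module is installed in compiled form; this text tells all that it offers.
- The arm moves only by the tool play_rows, never from a script. Its argument "series" is text: rows parted by semicolons, each of 7 numbers parted by spaces: the shift along the tool's x, y, z in mm, then the turn, a rotation vector about the tool's x, y, z in rad, then the gripper command: -1 is fully open, 1 is shut, values between are in proportion. A call has 1 to 12 rows; each row shifts and turns the commanded pose from where the row before left it, along the tool's axes as they then stand; what a row does not reach is not made up. A row lasts 1/10 s, in which the tool goes at most 50 mm and 8.59 degrees, less where a joint would pass 70% of its speed; a pose out of reach is approached as far as the arm can. A call with a gripper value outside its range is refused whole. The fingers move at their own pace and stop on an object; the grip force is fixed at half the most. Time passes only in rows, so rows that do not move let the fingers close. It gives the time, the measured TCP pose, the force, the opening and the grip force at its end, in the units of the state.
- arm.sense(): the state, without advancing time (a new reading comes with each control period).
- eyes.camera(name): name is "side" or "top"; returns the picture (384x512x3 uint8, red, green, blue); there is no depth.
- eyes.calibration(name): a dict with "fovy" (degrees; the focal length in pixels is half the picture's height over the tangent of half this angle, whatever the lens; pixels are square), "cx", "cy" (the principal point, pixels), "eye" and "orientation" of the camera in the world. Camera axes: x right, y down, z forward; pixel columns grow to the right and rows downward; lengths in m; the calibration is good to about 2 mm. A picture is of the moment at which its call begins. calibration takes no time and is no camera call.
- job.finish_job(): hands the job in; it is judged then, once.
Trained networks look in the newest picture that a camera, given by its name, has taken for a name from the list of things; names that differ only in an ending like _2 or _b are one class to them, and where a whole thing is asked for, a point or a joint stands for the part that bears it (a point fixed in the world has none). Each returns a list of dicts, best first, with "p" (0 to 1); they miss things now and then, are a little off and sometimes report something else, mostly with a low value. They report only what shows in the picture. A call takes as long as a camera call. They do not tell look-alikes from the thing itself.
- eyes.find_in(query, camera): "centre" ([x, y, z] in m, in world coordinates, good to about 4 mm: the middle of the surface that is visible of it).
- eyes.trace(query, camera): "region" (384x512 bool, what is visible of it).
The state is a dict: "t": time; "q": joint angles; "joint_velocities": joint speeds; "joint_torque": joint torques, N m; "ee_pos": TCP position; "tcp_rot": TCP orientation; "force": force on the tool from outside, world axes, zero at the start; "moment": the same for the moment, N m; "finger_gap": finger opening in m; "grasp_force": force on a finger pad.
Only numpy, scipy, OpenCV 4.12 (cv2) and the standard library are available. Lean on these libraries where they do the work, as an engineer would, in place of code of your own. Each camera call takes 0.05 s, during which the arm holds its last target. There are 200 camera calls.

## Working session

There is one attempt and no reset: what is moved stays moved. The work goes in short steps, Python scripts to look and compute and a tool call to move; the robot and the scene stay as the last step left them, time stands still between calls to the robot, and variables do not carry over. Pictures are saved under pics/ and viewed, at most 11 in all, crops included, and the job is handed in when it is done.

Besides the shell and the picture viewer there is one more tool, called after "Request:" by a JSON object that holds its "fn" and its "kwargs". play_rows: Moves the arm, as the interface text tells. Its arguments: {"type":"object","properties":{"series":{"type":"string"}},"required":["series"]}

```bash
mkdir -p pics
cat > h.py <<'E'
from rig import arm, eyes, job
import numpy as np, cv2
np.set_printoptions(precision=4, suppress=True)
def cal(n):
    c=eyes.calibration(n); f=192/np.tan(np.radians(c["fovy"])/2)
    return f,c["cx"],c["cy"],np.array(c["eye"]),np.array(c["orientation"])
def ray(n,u,v,z):
    f,cx,cy,e,R=cal(n); d=R@np.array([(u-cx)/f,(v-cy)/f,1]); return e+d*(z-e[2])/d[2]
def proj(n,P):
    f,cx,cy,e,R=cal(n); p=R.T@(np.array(P)-e); return np.array([cx+f*p[0]/p[2],cy+f*p[1]/p[2]])
def st():
    s=arm.sense(); print("t",s["t"],"p",np.array(s["ee_pos"]),"gap",s["finger_gap"],"gf",s["grasp_force"],"F",np.array(s["force"])); print(np.array(s["tcp_rot"])); return s
E
python3 - <<'E'
from h import *
for n in("side","top"):
    im=eyes.camera(n); cv2.imwrite(f"pics/{n}0.png",cv2.resize(im[:,:,::-1],(800,600),interpolation=cv2.INTER_CUBIC)); print(n,cal(n))
st(); print(arm.tip_reach)
for q in "bore near_lug bed far_edge chip0 scraper_grip strap_eye strap_grip pin_shank pin_tip pin_head".split():
    for n in("side","top"):
        for d in eyes.find_in(q,n)[:5]: print(q,n,np.array(d["centre"]),round(d["p"],2),proj(n,d["centre"]).round())
E
```

```text
side (np.float64(452.6480856106875), 256.6391814606191, 183.45504420550898, array([ 0.3363, -0.8333,  1.0837]), array([[ 0.957 , -0.2304,  0.1762],
       [-0.2897, -0.7279,  0.6215],
       [-0.0149, -0.6458, -0.7633]]))
top (np.float64(396.3953013627892), 256.40562494200776, 183.71216496839256, array([ 0.2994, -0.    ,  1.6102]), array([[-0.0273, -0.9847,  0.1723],
       [-0.9996,  0.0278,  0.0006],
       [-0.0053, -0.1722, -0.985 ]]))
t 0.1 p [0.1536 0.631  0.2385] gap 0.08538479562361787 gf 0.0 F [-0.5791 -0.6986  0.3252]
[[-0.9716  0.2365 -0.0004]
 [ 0.2365  0.9716 -0.0017]
 [-0.     -0.0017 -1.    ]]
0.008
bore side [0.5927 0.0213 0.0587] 0.79 [261. 177.]
bore top [0.5925 0.0493 0.0653] 0.72 [244. 178.]
near_lug side [0.5874 0.0191 0.0631] 0.75 [260. 177.]
near_lug side [ 0.6699 -0.3988  0.0346] 0.54 [340. 297.]
near_lug side [ 0.59   -0.2501  0.0149] 0.17 [290. 260.]
near_lug top [0.5958 0.0439 0.0645] 0.74 [245. 178.]
bed side [0.5857 0.0206 0.0664] 0.75 [259. 176.]
bed top [0.5922 0.0468 0.0617] 0.72 [245. 179.]
far_edge side [0.5877 0.0175 0.061 ] 0.57 [260. 178.]
far_edg
[... 905 characters left out ...]
098 0.0115] 0.94 [218. 130.]
strap_grip side [0.352  0.201  0.0114] 0.87 [174. 164.]
strap_grip side [ 0.5908 -0.2477  0.0163] 0.59 [290. 259.]
strap_grip top [0.5275 0.3158 0.0118] 0.98 [179. 198.]
strap_grip top [0.3448 0.2036 0.0101] 0.74 [207. 243.]
pin_shank side [ 0.5883 -0.249   0.0169] 0.78 [289. 260.]
pin_shank side [ 0.4406 -0.5099  0.0044] 0.38 [266. 373.]
pin_shank top [ 0.5831 -0.2455  0.0221] 0.7 [317. 181.]
pin_tip side [ 0.5911 -0.2507  0.0128] 0.76 [290. 261.]
pin_tip top [ 0.5816 -0.2456  0.0177] 0.57 [317. 181.]
pin_head side [ 0.5865 -0.2503  0.0172] 0.79 [289. 260.]
pin_head side [0.3096 0.4309 0.0175] 0.37 [150. 119.]
pin_head top [0.5273 0.3227 0.0085] 0.58 [178. 199.]
```

View pics/top0.png

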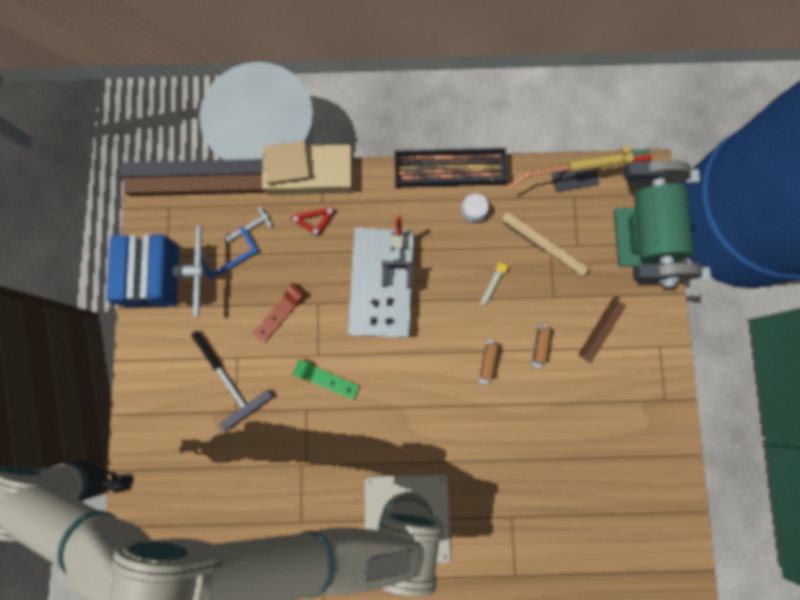

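View pics/side0.png

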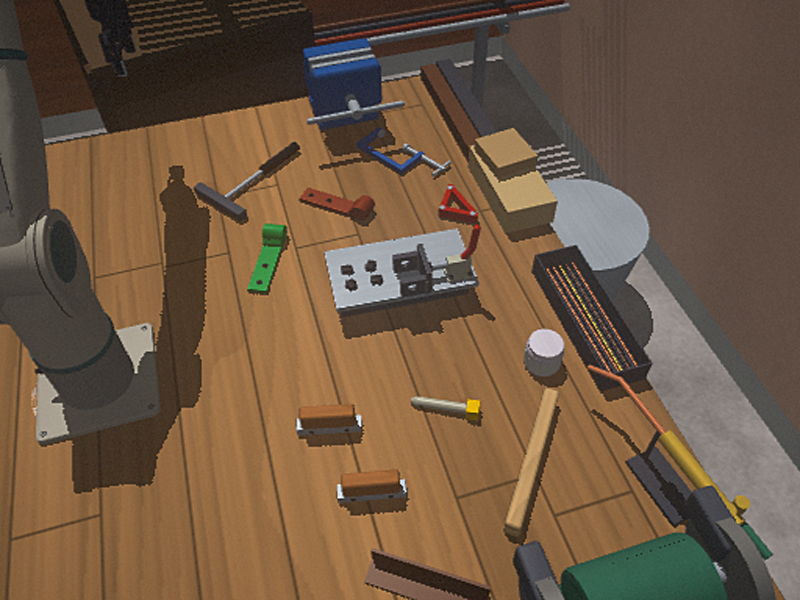

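Two scrapers: A at side (239,308)/top (347,220), about 0.54 m from the base, and B at side (210,267)/top (314,231), about 0.44 m. A is farther, so A is the one meant. The red strap is at side (217,131); the green one is left alone. Next I fit the poses by silhouette and check A in an enlarged crop.

```bash
cat > fit.py <<'E'
from h import *
from scipy.optimize import minimize
def box(x0,x1,y0,y1,z0,z1): return np.array([[a,b,c] for a in(x0,x1) for b in(y0,y1) for c in(z0,z1)])/1000
def cyl(r0,r1,a,b,ax): 
    t=np.linspace(0,2*np.pi,24,endpoint=False); P=[]
    for r,s in((r0,a),(r1,b)):
        c,d=r*np.cos(t),r*np.sin(t); P.append(np.stack([s+0*t,c,d] if ax=='x' else [c,s+0*t,d],1))
    return np.concatenate(P)/1000
STRAP=[cyl(19,19,-22,22,'y'),box(-150,0,-20,20,-19,-9)]
SCR=[box(-55,55,-12,12,-38,-20),box(-46,46,-13,13,-20,18)]
PIN=[cyl(9,9,-34,52,'x'),cyl(9,4.5,52,64,'x'),box(-56,-34,-13,13,-13,13)]
PLATE=[box(-145,130,-35,115,-81,-19),box(-22,26,-37,-25,-19,21),box(-22,26,25,37,-19,21),box(26,36,-39,39,-19,37)]
S=4
def render(n,parts,T,roi):
    x0,y0,w,h=roi; m=np.zeros((h*S,w*S),np.uint8)
    f,cx,cy,e,R=cal(n)
    for P in parts:
        p=((P@T[:3,:3].T+T[:3,3])-e)@R; uv=np.stack([cx+f*p[:,0]/p[:,2],cy+f*p[:,1]/p[:,2]],1)
        uv=(uv-[x0,y0]+.5)*S-.5
        cv2.fillConvexPoly(m,cv2.convexHull(np.round(uv*16).astype(np.int32)),255,shift=4)
    return cv2.resize(m,(w,h),interpolation=cv2.INTER_AREA)/255.
def pose(x,y,yaw,z,pitch=0):
    c,s=np.cos(yaw),np.sin(yaw); Rp=np.array([[np.cos(pitch),0,np.sin(pitch)],[0,1,0],[-np.sin(pitch),0,np.cos(pitch)]])
    T=np.eye(4); T[:3,:3]=np.array([[c,-s,0],[s,c,0],[0,0,1]])@Rp; T[:3,3]=x,y,z; return T
def fit(masks,parts,g,z,pitch=0,yaws=None):
    rois={}
    for n,m in masks.items():
        c=proj(n,[g[0],g[1],z]).astype(int); rois[n]=(c[0]-60,c[1]-60,120,120)
    def cut(m,r): return m[r[1]:r[1]+r[3],r[0]:r[0]+r[2]].astype(float)
    M={n:cut(m,rois[n]) for n,m in masks.items()}
    def cost(p):
        T=pose(p[0]/1000,p[1]/1000,p[2]/50,z,pitch); return sum(np.abs(render(n,parts,T,rois[n])-M[n]).sum()/M[n].sum() for n in M)
    best=None
    for yw in (yaws if yaws is not None else [g[2]]):
        r=minimize(cost,[g[0]*1000,g[1]*1000,yw*50],method="Nelder-Mead",options=dict(initial_simplex=[[g[0]*1000+a,g[1]*1000+b,yw*50+c] for a,b,c in((0,0,0),(12,0,0),(0,12,0),(0,0,10))],xatol=.05,fatol=1e-4))
        if best is None or r.fun<best.fun: best=r
    return best.x/[1000,1000,50],best.fun
def region(q,n,g,z):
    c=proj(n,[g[0],g[1],z]); b=None
    for d in eyes.trace(q,n):
        v,u=np.nonzero(d["region"]); e=np.hypot(u.mean()-c[0],v.mean()-c[1])
        if b is None or e<b[0]: b=(e,d["region"])
    return b[1] if b and b[0]<25 else None
E
cat > m1.py <<'E'
from fit import *
import pickle
ims={n:eyes.camera(n) for n in("side","top")}
J=dict(strap=("strap_eye",STRAP,(.523,.31),.019,0,np.arange(-3,3.2,.7)),scr=("scraper_grip",SCR,(.415,-.353),.038,0,[1.2,1.5,1.9]),
 pin=("pin_shank",PIN,(.588,-.249),.011,.047,np.arange(-3,3.2,.7)),plate=("bore",PLATE,(.64,.0),.081,0,[-.1,0.,.1]))
O=[];res={}
for k,(q,parts,g,z,pi,ya) in J.items():
    M={n:region(q,n,(.59,.035) if k=="plate" else g,z) for n in ims}; M={n:m for n,m in M.items() if m is not None}
    out=[fit({n:M[n]},parts,g,z,pi,ya) for n in M]
    b=fit(M,parts,g,z,pi,ya); res[k]=b[0]
    print(k,list(M),[m.sum() for m in M.values()],"each",[(o[0].round(4),round(o[1],2)) for o in out],"both",b)
    T=pose(*b[0],z,pi)
    for n in ims:
        c=proj(n,T[:3,3]).astype(int); r=(c[0]-40,c[1]-40,80,80); s=5
        a=cv2.resize(ims[n][r[1]:r[1]+80,r[0]:r[0]+80,::-1],None,fx=s/2,fy=s/2,interpolation=cv2.INTER_CUBIC)
        w=cv2.resize((render(n,parts,T,r)>.5).astype(np.uint8),None,fx=s/2,fy=s/2)
        cv2.drawContours(a,cv2.findContours(w,0,1)[0],-1,(0,255,255),1)
        O.append(a)
pickle.dump(res,open("res.pkl","wb"))
cv2.imwrite("pics/fit.png",np.vstack([np.hstack(O[:4]),np.hstack(O[4:])]))
E
time python3 m1.py
```

```text
Traceback (most recent call last):
  File "m1.py", line 10, in <module>
    b=fit(M,parts,g,z,pi,ya); res[k]=b[0]
  File "fit.py", line 35, in fit
    r=minimize(cost,[g[0]*1000,g[1]*1000,yw*50],method="Nelder-Mead",options=dict(initial_simplex=[[g[0]*1000+a,g[1]*1000+b,yw*50+c] for a,b,c in((0,0,0),(12,0,0),(0,12,0),(0,0,10))],xatol=.05,fatol=1e-4))
  File "fit.py", line 32, in cost
    T=pose(p[0]/1000,p[1]/1000,p[2]/50,z,pitch); return sum(np.abs(render(n,parts,T,rois[n])-M[n]).sum()/M[n].sum() for n in M)
                                                        ~~~^^^^^^^^^^^^^^^^^^^^^^^^^^^^^^^^^^^^^^^^^^^^^^^^^^^^^^^^^^^^^^^^^^^^
  File "fit.py", line 32, in <genexpr>
    T=pose(p[0]/1000,p[1]/1000,p[2]/50,z,pitch); return sum(np.abs(render(n,parts,T,rois[n])-M[n]).sum()/M[n].sum() for n in M)
                                                                   ~~~~~~^^^^^^^^^^^^^^^^^^^
  File "fit.py", line 16, in render
    f,cx,cy,e,R=cal(n)
                ~~~^^^
  File "h.py", line 5, in cal
    c=eyes.calibration(n); f=192/np.tan(np.radians(c["fovy"])/2)
ValueError: time passes only in moves, steps and waits

real	0m6.368s
user	0m3.227s
sys	0m0.155s
```

Cache the calibration (too many calls).

```bash
sed -i 's/^def cal(n):/import functools\n@functools.cache\ndef cal(n):/' h.py; time python3 m1.py; python3 -c "from h import *; st()"
```

```text
strap ['side', 'top'] [np.int64(552), np.int64(482)] each [(array([ 0.5672,  0.2766, -0.7168]), np.float64(0.08)), (array([ 0.5745,  0.2781, -0.7038]), np.float64(0.1))] both (array([ 0.5702,  0.2782, -0.7139]), np.float64(0.2673934562699937))
scr ['side', 'top'] [np.int64(780), np.int64(223)] each [(array([ 0.4147, -0.3541,  2.9486]), np.float64(0.08)), (array([ 0.4169, -0.35  ,  2.9209]), np.float64(0.14))] both (array([ 0.4152, -0.3514, -0.2307]), np.float64(0.3170849087018963))
pin ['side', 'top'] [np.int64(353), np.int64(142)] each [(array([ 0.5803, -0.2422,  2.6271]), np.float64(0.1)), (array([ 0.5847, -0.241 , -3.6484]), np.float64(0.13))] both (array([ 0.5825, -0.2414,  2.6295]), np.float64(0.3684118374637091))
plate ['side', 'top'] [np.int64(3864), np.int64(2510)] each [(array([ 0.5905,  0.0352, -0.0679]), np.float64(0.19)), (array([ 0.5966,  0.0105, -0.0686]), np.float64(0.08))] both (array([ 0.5929,  0.0112, -0.0708]), np.float64(0.33079400477362336))
t 1.9 p [0.1537 0.6316 0.2393] gap 0.0853986647869515 gf 0.0 F [ 0.4171 -0.1141 -0.1727]
[[-0.9716  0.2365 -0.    ]
 [ 0.2365  0.9716  0.    ]
 [ 0.      0.     -1.    ]]
real	0m6.791s
user	0m4.522s
sys	0m0.120s
```

View pics/fit.png

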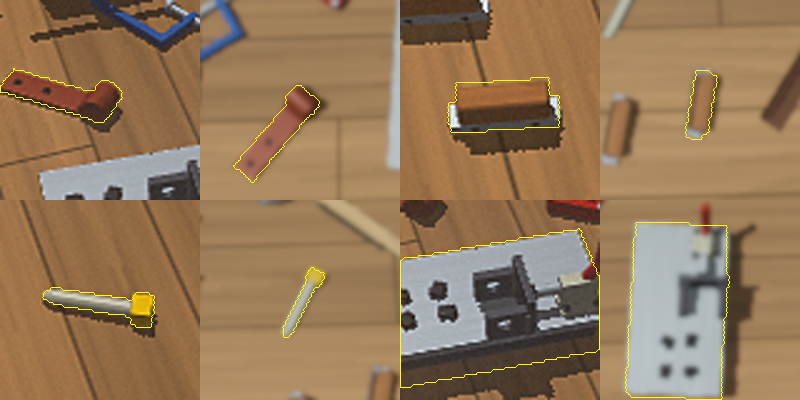

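The crop shows scraper A upright at side (239,308), and the fits sit tightly on the strap, pin and plate. I'll refit the plate with a wider window while starting towards the scraper.

```bash
sed -i 's/c\[0\]-60,c\[1\]-60,120,120)/c[0]-W,c[1]-W,2*W,2*W)/; s/yaws=None):/yaws=None,W=60):/' fit.py
python3 - <<'E'
from fit import *
im={n:eyes.camera(n) for n in("side","top")}
M={n:region("bore",n,(.59,.035),.081) for n in im}
for P,t in((PLATE,"full"),(PLATE[:1],"slab")):
    for m in ({"side":M["side"]},{"top":M["top"]},M): print(t,list(m),fit(m,P,(.595,.011),.081,0,[-.07],W=110))
for n in im:
  for d in eyes.trace("chip0",n): 
    v,u=np.nonzero(d["region"]); print(n,round(d["p"],2),u.mean(),v.mean(),len(u),ray(n,u.mean(),v.mean(),.067))
b=(.594,.011); T=pose(*b,-.07,.081)
cv2.imwrite("pics/plate.png",cv2.resize(im["side"][130:230,190:323,::-1],(798,600),interpolation=cv2.INTER_CUBIC))
E
```

```text
full ['side'] (array([ 0.5913,  0.0317, -0.0423]), np.float64(0.18593123593496177))
full ['top'] (array([ 0.5969,  0.0101, -0.0654]), np.float64(0.0628719854900468))
full ['side', 'top'] (array([ 0.5932,  0.0108, -0.0654]), np.float64(0.2994259955441342))
slab ['side'] (array([ 0.5913,  0.0317, -0.0423]), np.float64(0.18593123593496177))
slab ['top'] (array([ 0.5962,  0.01  , -0.0625]), np.float64(0.06493651895474596))
slab ['side', 'top'] (array([ 0.5931,  0.0111, -0.0637]), np.float64(0.3016492511234042))
side 0.58 224.15625 181.625 32 [0.4814 0.0302 0.067 ]
side 0.47 240.28947368421052 178.3684210526316 38 [0.5304 0.0281 0.067 ]
side 0.4 236.63333333333333 169.63333333333333 30 [0.5291 0.0651 0.067 ]
```

View pics/plate.png

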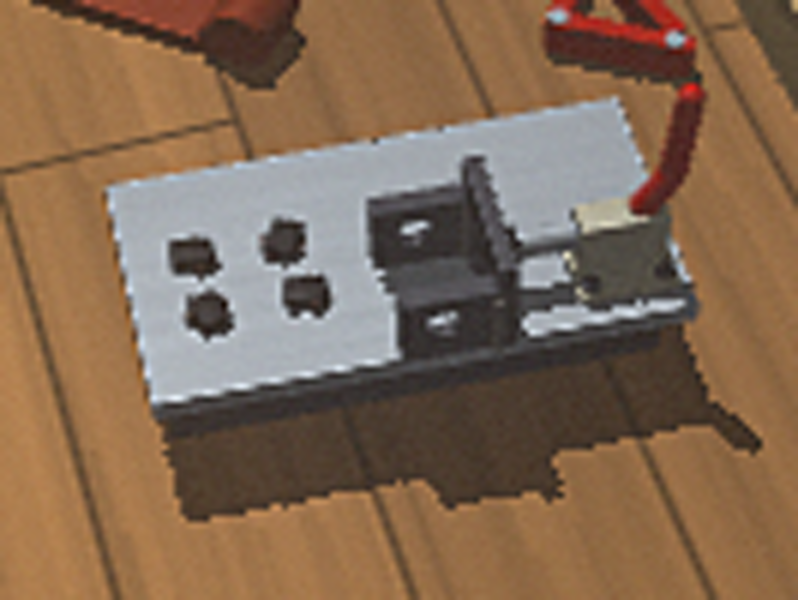

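Request:
{"fn": "play_rows", "kwargs": {"series": "50 -10 0 0 0 0 -1;-50 0 0 0 0 0 -1;-50 0 0 0 0 0 -1;-50 -10 0 0 0 0 -1;-50 -30 0 0 0 0 -1;-40 -30 0 0 0 0 -1;-30 -40 0 0 0 0 -1;-20 -45 0 0 0 0 -1"}}

```text
t: 3.0
ee_pos: [0.3446, 0.4187, 0.2393]
tcp_rot: [[-0.971, 0.239, 0.002], [0.239, 0.971, 0.001], [-0.002, 0.001, -1.0]]
force: [0.9, 0.1, -0.2]
finger_gap: 0.0855
grasp_force: 0.0
```

The crop shows a thin plate raised on supports (corners near side px (208,161), (293,146), (216,197) and (305,180)), four chips left of the dark lugs, and the jamb to their right. I'll refit with a thin slab.

Run:
```python
from fit import *
import fit as F
im={n:eyes.camera(n) for n in("side",)}
m={"side":region("bore","side",(.59,.035),.081)}
for th in(8,12,16):
    P=[box(-145,130,-35,115,-19-th,-19)]+PLATE[1:]
    print(th,fit(m,P,(.595,.011),.081,0,[-.07],W=110))
c=[ray("side",*(np.array(p)/6+[190,130]-.42),.062) for p in((107,188),(617,99),(155,405),(692,298))]
L=np.array([[-.145,.115],[.130,.115],[-.145,-.035],[.130,-.035]])
W=np.array(c)[:,:2]; print(W)
H=(L-L.mean(0)).T@(W-W.mean(0)); U,s,V=np.linalg.svd(H); R=V.T@U.T; t=W.mean(0)-R@L.mean(0); print("hand",t,np.arctan2(R[1,0],R[0,0]),(L@R.T+t-W)*1000)
st()
```

```text
8 (array([ 0.5881,  0.0039, -0.0669]), np.float64(0.14981431387831828))
12 (array([ 0.5887,  0.0044, -0.0593]), np.float64(0.13370113958807733))
16 (array([ 0.5884,  0.0042, -0.0723]), np.float64(0.11769188839474476))
[[ 0.4534  0.1319]
 [ 0.7254  0.113 ]
 [ 0.4436 -0.0149]
 [ 0.7138 -0.0291]]
hand [0.589  0.0098] -0.06403011987957785 [[-1.7362  1.9365]
 [ 0.6563  3.3074]
 [-1.605  -0.9498]
 [ 2.6849 -4.2941]]
t 3.1 p [0.3448 0.4123 0.2392] gap 0.08497837166512762 gf 0.0 F [ 1.0812  0.9899 -0.2817]
[[-0.9692  0.2462 -0.0001]
 [ 0.2462  0.9692 -0.0066]
 [-0.0016 -0.0064 -1.    ]]
```

Request:
{"fn": "play_rows", "kwargs": {"series": "-20 -46 0 0 0 0 -1;-10 -48 0 0 0 0 -1;0 -50 0 0 0 0 -1;0 -50 0 0 0 0 -1;0 -50 0 0 0 0 -1;0 -50 0 0 0 0 -1;0 -50 0 0 0 0 -1;0 -50 0 0 0 0 -1;0 -50 0 0 0 0 -1;0 -50 0 0 0 0 -1;0 -50 0 0 0 0 -1;0 -50 0 0 0 0 -1"}}

```text
t: 4.3
ee_pos: [0.2306, -0.1652, 0.2399]
tcp_rot: [[-0.972, 0.235, 0.003], [0.235, 0.972, -0.001], [-0.003, 0.0, -1.0]]
force: [1.4, 0.1, -0.3]
finger_gap: 0.0855
grasp_force: 0.0
```

Request:
{"fn": "play_rows", "kwargs": {"series": "-37 -23 0 0 0 -0.028 -1;-37 -23 0 0 0 0 -1;-37 -23 0 0 0 0 -1;-37 -23 10 0 0 0 -1;-37 -23 30 0 0 0 -1;-39 -23 40 0 0 0 -1;0 0 40 0 0 0 -1;0 0 0 0 0 0 -1"}}

```text
t: 5.1
ee_pos: [0.4106, -0.3368, 0.1233]
tcp_rot: [[-0.978, 0.209, -0.008], [0.209, 0.978, 0.006], [0.009, 0.004, -1.0]]
force: [-0.1, 1.0, -0.2]
finger_gap: 0.0854
grasp_force: 0.0
```

Run:
```python
from h import *
s=st(); print(np.array(s["q"]))
a=[]
for n in("side","top"):
    im=eyes.camera(n); c=proj(n,s["ee_pos"]).astype(int); print(n,proj(n,s["ee_pos"]))
    a.append(cv2.resize(im[c[1]-40:c[1]+40,c[0]-40:c[0]+40,::-1],(400,400),interpolation=cv2.INTER_CUBIC))
cv2.imwrite("pics/g1.png",np.hstack(a))
```

```text
t 5.1 p [ 0.4106 -0.3368  0.1233] gap 0.08540414511980915 gf 0.0 F [-0.0518  1.008  -0.1999]
[[-0.9779  0.2088 -0.0076]
 [ 0.2088  0.9779  0.0062]
 [ 0.0088  0.0044 -1.    ]]
[ 0.4324  0.652   0.3075  1.9532 -0.3335  0.5955  2.3213]
side [231.6194 287.1667]
top [347.6712 220.3556]
```

View pics/g1.png

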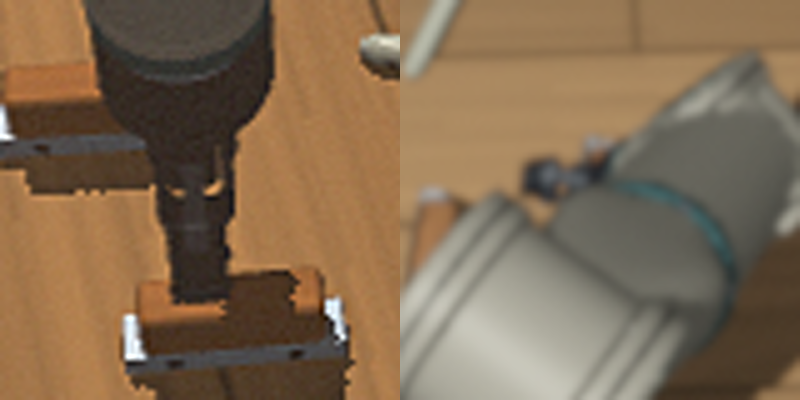

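Request:
{"fn": "play_rows", "kwargs": {"series": "0 0 30 0 0 0 -1;0 0 30 0 0 0 -1;0 0 20 0 0 0 -1;0 0 10 0 0 0 -1;0 0 0 0 0 0 1;0 0 0 0 0 0 1;0 0 0 0 0 0 1;0 0 0 0 0 0 1;0 0 0 0 0 0 1"}}

```text
t: 6.1
ee_pos: [0.4129, -0.3428, 0.0402]
tcp_rot: [[-0.977, 0.211, 0.003], [0.211, 0.977, -0.006], [-0.004, -0.005, -1.0]]
force: [-2.8, -3.0, 12.5]
finger_gap: 0.0278
grasp_force: 55.8
```

Request:
{"fn": "play_rows", "kwargs": {"series": "0 0 0 0 0 0 1;0 0 -20 0 0 0 1;0 0 -30 0 0 0 1;0 0 -30 0 0 0 1;0 0 -30 0 0 0 1;0 0 -20 0 0 0 1;0 0 0 0 0 0 1;0 0 0 0 0 0 1"}}

```text
t: 6.9
ee_pos: [0.4124, -0.3385, 0.1677]
tcp_rot: [[-0.978, 0.209, 0.0], [0.209, 0.978, 0.001], [0.0, 0.001, -1.0]]
force: [-0.3, -0.4, -2.7]
finger_gap: 0.0245
grasp_force: 67.9
```

Run:
```python
from fit import *
s=st(); p=np.array(s["ee_pos"]); R=np.array(s["tcp_rot"])
yaw=np.arctan2(R[1,1],R[0,1])-np.pi/2
im={n:eyes.camera(n) for n in("side","top")}
a=[]
for n in im:
    c=proj(n,p).astype(int)
    a.append(cv2.resize(im[n][c[1]-40:c[1]+40,c[0]-40:c[0]+40,::-1],(400,400),interpolation=cv2.INTER_CUBIC))
    m=region("scraper_grip",n,p[:2],p[2])
    for z in(0.000,.006,.012): print(n,yaw,p,None if m is None else (m.sum(),fit({n:m},SCR,p[:2],p[2]+z,0,[yaw])))
cv2.imwrite("pics/g2.png",np.hstack(a))
```

```text
t 6.9 p [ 0.4124 -0.3385  0.1677] gap 0.02445107101307206 gf 67.90209174156189 F [-0.2672 -0.4183 -2.6969]
[[-0.9779  0.2089  0.0001]
 [ 0.2089  0.9779  0.0005]
 [ 0.0001  0.0005 -1.    ]]
side -0.2104294686983852 [ 0.4124 -0.3385  0.1677] (np.int64(713), (array([ 0.4155, -0.3425, -0.22  ]), np.float64(0.4232874075296317)))
side -0.2104294686983852 [ 0.4124 -0.3385  0.1677] (np.int64(713), (array([ 0.4148, -0.3455, -0.2222]), np.float64(0.4403652063911119)))
side -0.2104294686983852 [ 0.4124 -0.3385  0.1677] (np.int64(713), (array([ 0.4146, -0.3486, -0.222 ]), np.float64(0.45819651843907266)))
top -0.2104294686983852 [ 0.4124 -0.3385  0.1677] None
top -0.2104294686983852 [ 0.4124 -0.3385  0.1677] None
top -0.2104294686983852 [ 0.4124 -0.3385  0.1677] None
```

View pics/g2.png

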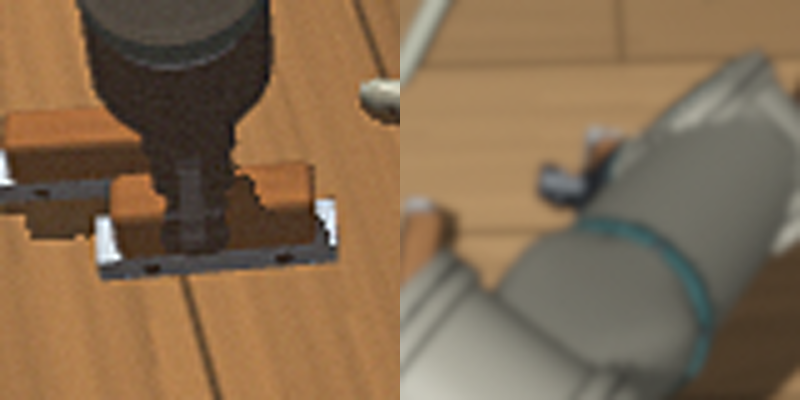

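Scraper A is held level in the jaws, blade along tool x (side crop around (231,250)). Carry it to the plate's near edge.

Request:
{"fn": "play_rows", "kwargs": {"series": "-2 30 0 0 0 0 1;-2 45 0 0 0 0 1;-2 45 0 0 0 0 1;-2 45 0 0 0 0 1;-2 45 0 0 0 0 1;-2 45 0 0 0 0 1;-2 45 0 0 0 0 1;-2 30 0 0 0 -0.07 1;0 16 0 0 0 -0.075 1;0 0 0 0 0 0 1;0 0 0 0 0 0 1"}}

```text
t: 8.2
ee_pos: [0.4988, -0.0055, 0.1675]
tcp_rot: [[-0.998, 0.068, -0.001], [0.068, 0.998, -0.001], [0.001, -0.001, -1.0]]
force: [-0.8, 0.2, -2.8]
finger_gap: 0.0243
grasp_force: 67.9
```

Run:
```python
from fit import *
s=st(); p=np.array(s["ee_pos"]); R=np.array(s["tcp_rot"])
yaw=np.arctan2(R[1,1],R[0,1])-np.pi/2; print(yaw,s["q"])
n="side"; im=eyes.camera(n)
m=region("scraper_grip",n,p[:2],p[2]-.002); print(None if m is None else (m.sum(),fit({n:m},SCR,p[:2],p[2]-.002,0,[yaw])))
c=proj(n,p).astype(int)-[20,-5]
cv2.imwrite("pics/g3.png",cv2.resize(im[c[1]-50:c[1]+50,c[0]-50:c[0]+83,::-1],(798,600),interpolation=cv2.INTER_CUBIC)); print(c)
```

```text
t 8.2 p [ 0.4988 -0.0055  0.1675] gap 0.024310949006452358 gf 67.88798689842224 F [-0.8226  0.242  -2.7539]
[[-0.9977  0.0676 -0.0011]
 [ 0.0676  0.9977 -0.0011]
 [ 0.001  -0.0012 -1.    ]]
-0.06765934794348882 [-0.2935  0.5463  0.3621  2.013  -0.3129  0.6363  1.7775]
(np.int64(598), (array([ 0.5013, -0.0086, -0.0738]), np.float64(0.29868843858613675)))
[210 170]
```

View pics/g3.png

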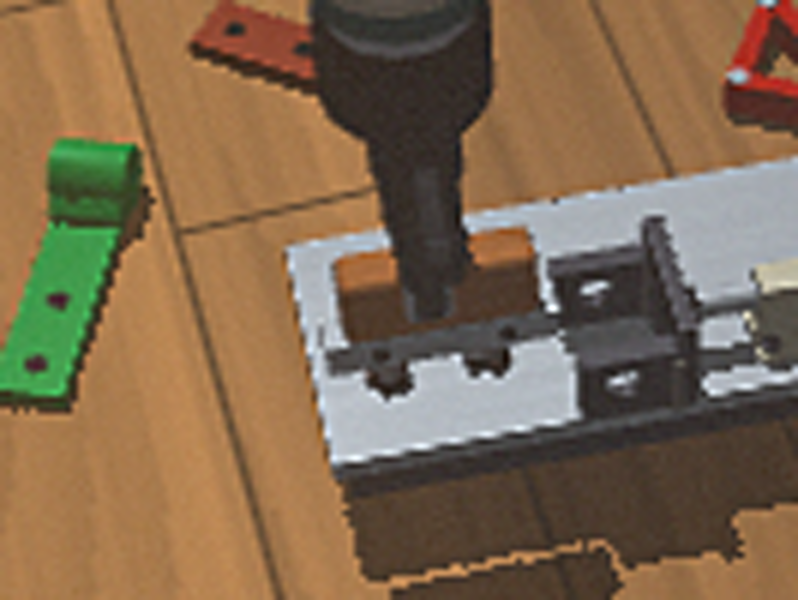

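Blade hovers over the plate edge, lined up with the chips (side (225,182), (241,178)) and clear of the lugs. Lower it.

Request:
{"fn": "play_rows", "kwargs": {"series": "0 3 20 0 0 0 1;0 0 20 0 0 0 1;0 0 15 0 0 0 1;0 0 6 0 0 0 1;0 0 2 0 0 0 1;0 0 1 0 0 0 1;0 0 0 0 0 0 1"}}

```text
t: 9.0
ee_pos: [0.5001, -0.0015, 0.1044]
tcp_rot: [[-0.998, 0.067, 0.001], [0.067, 0.998, -0.0], [-0.001, -0.0, -1.0]]
force: [0.0, -0.2, -2.4]
finger_gap: 0.0245
grasp_force: 67.9
```

Request:
{"fn": "play_rows", "kwargs": {"series": "0 0 1 0 0 0 1;0 0 1 0 0 0 1;0 0 0.5 0 0 0 1"}}

```text
t: 9.3
ee_pos: [0.5002, -0.0013, 0.104]
tcp_rot: [[-0.998, 0.066, 0.002], [0.066, 0.998, 0.001], [-0.002, 0.001, -1.0]]
force: [-6.0, -0.7, 26.7]
finger_gap: 0.0247
grasp_force: 71.6
```

Request:
{"fn": "play_rows", "kwargs": {"series": "0 0 -1.5 0 0 0 1;0 8 0 0 0 0 1;0 12 0 0 0 0 1;0 15 0 0 0 0 1;0 15 0 0 0 0 1;0 15 0 0 0 0 1"}}

```text
t: 9.9
ee_pos: [0.5058, 0.062, 0.1042]
tcp_rot: [[-0.998, 0.068, 0.004], [0.068, 0.998, -0.003], [-0.005, -0.003, -1.0]]
force: [0.4, -6.6, 8.7]
finger_gap: 0.0247
grasp_force: 69.3
```

Request:
{"fn": "play_rows", "kwargs": {"series": "0 13 0 0 0 0 1;0 12 0 0 0 0 1;0 10 0 0 0 0 1;0 10 0 0 0 0 1;0 10 0 0 0 0 1;0 8 0 0 0 0 1;0 0 0 0 0 0 1;0 0 0 0 0 0 1"}}

```text
t: 10.7
ee_pos: [0.5098, 0.1267, 0.1041]
tcp_rot: [[-0.998, 0.066, 0.004], [0.066, 0.998, -0.0], [-0.004, 0.0, -1.0]]
force: [-0.5, -2.5, 8.6]
finger_gap: 0.0245
grasp_force: 69.2
```

Run:
```python
from fit import *
s=st(); p=s["ee_pos"]
im={n:eyes.camera(n) for n in("side","top")}
c=np.array([230,165])
a=cv2.resize(im["side"][115:215,180:280,::-1],(400,400),interpolation=cv2.INTER_CUBIC)
b=cv2.resize(im["top"][130:230,180:280,::-1],(400,400),interpolation=cv2.INTER_CUBIC)
cv2.imwrite("pics/g4.png",np.hstack([a,b]))
```

```text
t 10.7 p [0.5098 0.1267 0.1041] gap 0.024537996552467734 gf 69.21914577484131 F [-0.5056 -2.4671  8.6133]
[[-0.9978  0.0658  0.0039]
 [ 0.0658  0.9978 -0.0002]
 [-0.0039  0.     -1.    ]]
```

View pics/g4.png

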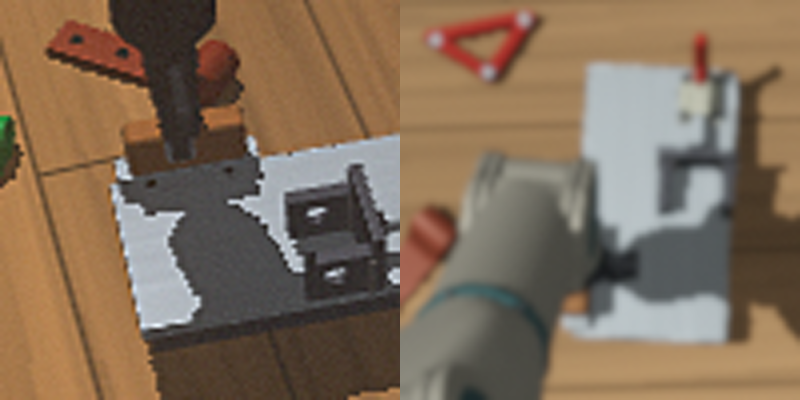

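Plate looks bare apart from the shadow, and the blade overhangs the far edge. Nudge on, lift, and carry the scraper back.

Request:
{"fn": "play_rows", "kwargs": {"series": "0 8 0 0 0 0 1;0 0 0 0 0 0 1;0 0 -30 0 0 0 1;0 0 -45 0 0 0 1;6 -30 -15 0 0 0 1;6 -45 0 0 0 0 1;6 -45 0 0 0 0 1;6 -45 0 0 0 0 1;6 -45 0 0 0 0 1;6 -45 0 0 0 0 1;6 -45 0 0 0 0 1;6 -45 0 0 0 0 1"}}

```text
t: 12.0
ee_pos: [0.4378, -0.2073, 0.1928]
tcp_rot: [[-0.998, 0.065, 0.0], [0.065, 0.998, 0.0], [-0.0, 0.0, -1.0]]
force: [0.5, 0.8, -1.1]
finger_gap: 0.0246
grasp_force: 67.9
```

Run:
```python
from h import *
eyes.camera("side")
for d in eyes.trace("chip0","side"):
    v,u=np.nonzero(d["region"]); print(round(d["p"],2),u.mean().round(1),v.mean().round(1),len(u),"bench",ray("side",u.mean(),v.mean(),.004),"plate",ray("side",u.mean(),v.mean(),.066))
st()
```

```text
t 12.1 p [ 0.4363 -0.2138  0.1934] gap 0.02432039459827042 gf 67.78105616569519 F [ 0.9934  1.1539 -2.5021]
[[-0.9971  0.0766  0.0011]
 [ 0.0766  0.997  -0.0054]
 [-0.0015 -0.0053 -1.    ]]
```

Request:
{"fn": "play_rows", "kwargs": {"series": "5 -45 0 0 0 0 1;5 -45 0 0 0 0 1;3 -46 20 0 0 0 1;0 0 45 0 0 0 1;0 0 45 0 0 0 1;0 0 25 0 0 0 1;0 0 10 0 0 0 1;0 0 4 0 0 0 1;0 0 0 0 0 0 1;0 0 0 0 0 0 1"}}

```text
t: 13.1
ee_pos: [0.4172, -0.3415, 0.0453]
tcp_rot: [[-0.998, 0.065, 0.002], [0.065, 0.998, -0.002], [-0.002, -0.002, -1.0]]
force: [-0.1, -0.4, -2.3]
finger_gap: 0.025
grasp_force: 67.8
```

Request:
{"fn": "play_rows", "kwargs": {"series": "0 0 1.5 0 0 0 1;0 0 1.5 0 0 0 1;0 0 0 0 0 0 1"}}

```text
t: 13.4
ee_pos: [0.4168, -0.3414, 0.0421]
tcp_rot: [[-0.998, 0.066, 0.002], [0.066, 0.998, -0.001], [-0.002, -0.001, -1.0]]
force: [-0.3, 1.7, 4.7]
finger_gap: 0.0248
grasp_force: 68.5
```

Request:
{"fn": "play_rows", "kwargs": {"series": "0 0 0 0 0 0 -1;0 0 0 0 0 0 -1;0 0 0 0 0 0 -1;0 0 -40 0 0 0 -1;0 0 -45 0 0 0 -1;0 0 -45 0 0 0 -1;-4.5 35 -30 0 0 0 -1;-4.5 46 0 0 0 0 -1;-4.5 46 0 0 0 0 -1;-4.5 46 0 0 0 0 -1;-4.5 46 0 0 0 0 -1;-4.5 46 0 0 0 0 -1"}}

```text
t: 14.6
ee_pos: [0.4605, -0.0765, 0.2011]
tcp_rot: [[-0.998, 0.066, 0.0], [0.066, 0.998, 0.0], [-0.0, 0.0, -1.0]]
force: [0.9, 0.7, -0.5]
finger_gap: 0.0854
grasp_force: 0.0
```

Run:
```python
from fit import *
s=st()
n="side"; im=eyes.camera(n)
m=region("scraper_grip",n,(.42,-.345),.038); print(m.sum(),fit({n:m},SCR,(.42,-.345),.038,0,[-.065]))
for d in eyes.trace("chip0",n):
    v,u=np.nonzero(d["region"]); print(round(d["p"],2),u.mean().round(1),v.mean().round(1),len(u),"bench",ray(n,u.mean(),v.mean(),.004))
```

```text
t 14.6 p [ 0.4605 -0.0765  0.2011] gap 0.08544554740667695 gf 0.0 F [ 0.8551  0.6601 -0.5123]
[[-0.9978  0.0661  0.0005]
 [ 0.0661  0.9978  0.0001]
 [-0.0005  0.0001 -1.    ]]
753 (array([ 0.4198, -0.3425, -0.0589]), np.float64(0.0926594276488816))
0.44 287.0 259.7 373 bench [ 0.5856 -0.2404  0.004 ]
```

Request:
{"fn": "play_rows", "kwargs": {"series": "-4.6 44 0 0 0 0 -1;-4.6 44 0 0 0 0 -1;-4.6 44 0 0 0 0 -1;-4.6 44 0 0 0 0 -1;-4.6 44 0 0 0 0 -1;-4.6 44 0 0 0 0 -1;-4.6 44 0 0 0 0 -1;-4.6 44 0 0 0 0 -1;-4.6 40 0 0 0 0 -1;0 0 40 0 0 0.13 -1;0 0 40 0 0 0.13 -1;0 0 30 0 0 0.13 -1"}}

```text
t: 15.95
ee_pos: [0.5277, 0.3083, 0.0888]
tcp_rot: [[-0.895, 0.446, -0.001], [0.446, 0.895, -0.002], [0.0, -0.002, -1.0]]
force: [-0.2, 0.4, -0.5]
finger_gap: 0.0857
grasp_force: 0.0
```

Request:
{"fn": "play_rows", "kwargs": {"series": "0 0 0 0 0 0.13 -1;0 0 0 0 0 0.124 -1;0 0 0 0 0 0 -1;0 0 0 0 0 0 -1"}}

```text
t: 16.35
ee_pos: [0.5283, 0.3091, 0.091]
tcp_rot: [[-0.76, 0.65, 0.001], [0.65, 0.76, -0.001], [-0.001, -0.0, -1.0]]
force: [-0.3, -0.1, -0.3]
finger_gap: 0.0852
grasp_force: 0.0
```

Run:
```python
from fit import *
s=st(); print(s["q"])
im={n:eyes.camera(n) for n in("side","top")}
c=proj("side",[.55,.29,.02]).astype(int)
a=cv2.resize(im["side"][c[1]-50:c[1]+50,c[0]-50:c[0]+50,::-1],(400,400),interpolation=cv2.INTER_CUBIC)
c=proj("top",[.55,.25,.02]).astype(int)
b=cv2.resize(im["top"][c[1]-50:c[1]+50,c[0]-50:c[0]+50,::-1],(400,400),interpolation=cv2.INTER_CUBIC)
cv2.imwrite("pics/g5.png",np.hstack([a,b]))
```

```text
t 16.35 p [0.5283 0.3091 0.091 ] gap 0.08518433396684026 gf 0.0 F [-0.3382 -0.1214 -0.3401]
[[-0.7595  0.6505  0.0005]
 [ 0.6505  0.7595 -0.0006]
 [-0.0008 -0.0001 -1.    ]]
[-0.8909  0.8299  0.5324  1.7582 -0.6014  0.7217  0.8257]
```

View pics/g5.png

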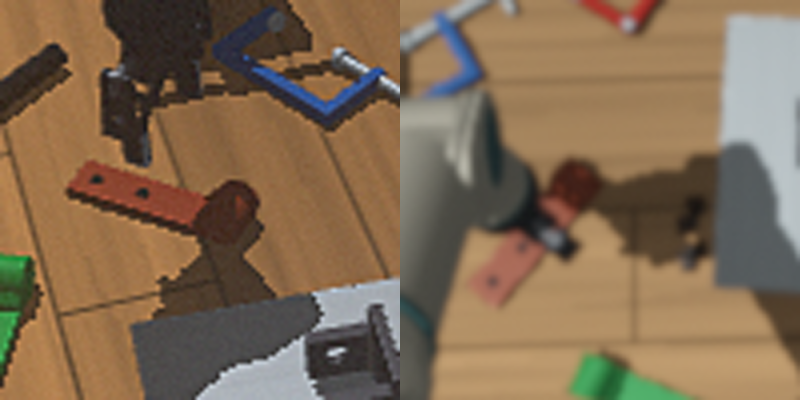

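Strap (side crop (150,195), real px about (217,131)) lies undisturbed below the open jaws. Chips lie on the bench beside the plate's far edge. Lower and grasp.

Request:
{"fn": "play_rows", "kwargs": {"series": "5 4 25 0 0 0 -1;0 0 30 0 0 0 -1;0 0 18 0 0 0 -1;0 0 6 0 0 0 -1;0 0 0 0 0 0 -1;0 0 0 0 0 0 1;0 0 0 0 0 0 1;0 0 0 0 0 0 1;0 0 0 0 0 0 1;0 0 0 0 0 0 1"}}

```text
t: 17.45
ee_pos: [0.5265, 0.3162, 0.0133]
tcp_rot: [[-0.759, 0.652, 0.0], [0.652, 0.759, 0.0], [0.0, 0.0, -1.0]]
force: [-2.3, -1.7, 7.2]
finger_gap: 0.0374
grasp_force: 59.2
```

Request:
{"fn": "play_rows", "kwargs": {"series": "0 0 -25 0 0 0 1;0 0 -40 0 0 0 1;0 0 -45 0 0 0 1;-29.2 -31.9 -30 0 0 0 1;-29.2 -31.9 0 0 0 0 1;-29.2 -31.9 0 0 0 0 1;-29.2 -31.9 0 0 0 0 1;-29.2 -31.9 0 0 0 0 1;-29.2 -31.9 0 0 0 0 1;-29.2 -31.9 0 0 0 0 1;0 0 0 0 0 -0.13 1;0 0 0 0 0 -0.13 1"}}

```text
t: 18.65
ee_pos: [0.5347, 0.0138, 0.15]
tcp_rot: [[-0.901, 0.434, -0.002], [0.434, 0.901, -0.001], [0.001, -0.001, -1.0]]
force: [0.4, 2.1, -6.9]
finger_gap: 0.0369
grasp_force: 62.4
```

Request:
{"fn": "play_rows", "kwargs": {"series": "0 0 0 0 0 -0.13 1;0 0 0 0 0 -0.13 1;0 0 0 0 0 -0.124 1;0 0 0 0 0 0 1;0 0 0 0 0 0 1"}}

```text
t: 19.15
ee_pos: [0.5352, 0.016, 0.1501]
tcp_rot: [[-0.998, 0.069, -0.001], [0.069, 0.998, 0.0], [0.001, 0.0, -1.0]]
force: [-0.3, 0.3, -7.1]
finger_gap: 0.0371
grasp_force: 62.5
```

```bash
cat > rel.py <<'E'
from fit import *
s=st(); p=np.array(s["ee_pos"]); R=np.array(s["tcp_rot"]); yaw=np.arctan2(R[1,1],R[0,1])-np.pi/2; print("yaw",yaw)
for n in("side","top"):
    im=eyes.camera(n); cv2.imwrite(f"pics/raw_{n}.png",im[:,:,::-1])
    g=p+.057*np.array([np.cos(yaw),np.sin(yaw),0]); z=p[2]-.0133+.019
    m=region("strap_eye",n,p[:2],p[2]-.01)
    if m is None: print(n,"none"); continue
    print(n,m.sum(),"expect",g,"z",z,fit({n:m},STRAP,g[:2],z,0,[yaw]))
    if n=="side":
        np.save("m.npy",m)
E
python3 rel.py
```

```text
t 19.15 p [0.5352 0.016  0.1501] gap 0.037124523588112114 gf 62.45442509651184 F [-0.2511  0.2985 -7.0783]
[[-0.9976  0.0689 -0.0012]
 [ 0.0689  0.9976  0.0001]
 [ 0.0012  0.0001 -1.    ]]
yaw -0.06890665057872036
side 749 expect [0.5921 0.012  0.1501] z 0.1558194691315298 (array([ 0.5907,  0.0113, -0.082 ]), np.float64(0.22827822717872195))
top none
```

Run:
```python
from fit import *
a=cv2.imread("pics/plate.png",0).astype(float)
for nm,(u0,u1,v0,v1) in dict(near=(415,480,300,345),far=(392,440,212,250)).items():
    w=a[v0:v1,u0:u1]; w=np.clip(w-(w.min()+.45*(w.max()-w.min())),0,None); V,U=np.mgrid[v0:v1,u0:u1]
    u,v=(w*U).sum()/w.sum(),(w*V).sum()/w.sum(); px=((u+.5)/6-.5+190,(v+.5)/6-.5+130)
    print(nm,u,v,px,ray("side",*px,.081))
# lug/jamb dark silhouette fit: dark pixels around bracket
small=cv2.resize(a,(133,100),interpolation=cv2.INTER_AREA)
print(small[30:62,58:90].astype(int))
```

```text
near 441.0036833855799 319.4595611285266 (np.float64(263.08394723093), np.float64(182.8265935214211)) [ 0.5863 -0.0203  0.081 ]
far 413.6165269644429 227.41202587361732 (np.float64(258.5194211607405), np.float64(167.4853376456029)) [0.5912 0.0412 0.081 ]
[[173 172 170 ... 166 164 164]
 [171 170 171 ... 165 166 167]
 [169 170 172 ... 166 166 164]
 ...
 [179 179 181 ...  45  49  49]
 [176 175 179 ...  47  47  46]
 [141  88  70 ...  48  49  50]]
```

Request:
{"fn": "play_rows", "kwargs": {"series": "1.7 -0.9 15 0 0 0 1;0 0 20 0 0 0 1;0 0 10 0 0 0 1;0 0 10 0 0 0 1;0 0 5 0 0 0 1;0 0 0 0 0 0 1"}}

```text
t: 19.95
ee_pos: [0.5339, 0.0152, 0.09]
tcp_rot: [[-0.998, 0.066, -0.001], [0.066, 0.998, -0.0], [0.001, -0.0, -1.0]]
force: [-0.3, -0.3, -6.4]
finger_gap: 0.0372
grasp_force: 62.5
```

```bash
python3 rel.py
```

```text
t 19.95 p [0.5339 0.0152 0.09  ] gap 0.03724257973679803 gf 62.46027946472168 F [-0.3234 -0.2883 -6.4052]
[[-0.9978  0.066  -0.0009]
 [ 0.066   0.9978 -0.0001]
 [ 0.0009 -0.0001 -1.    ]]
yaw -0.06608159195355401
side 621 expect [0.5908 0.0114 0.09  ] z 0.09566562566953248 (array([ 0.5893,  0.0116, -0.0599]), np.float64(0.3688295285908244))
top 63 expect [0.5908 0.0114 0.09  ] z 0.09566562566953248 (array([0.5936, 0.0108, 0.009 ]), np.float64(6.553750389044507))
```

Request:
{"fn": "play_rows", "kwargs": {"series": "0.4 -0.5 8 0 0 0 1;0 0 4 0 0 0 1;0 0 1.5 0 0 0 1;0 0 1.5 0 0 0 1;0 0 0 0 0 0 1"}}

```text
t: 20.65
ee_pos: [0.5336, 0.0147, 0.0754]
tcp_rot: [[-0.998, 0.066, -0.0], [0.066, 0.998, 0.0], [0.0, 0.0, -1.0]]
force: [0.2, -0.3, -6.3]
finger_gap: 0.0371
grasp_force: 62.5
```

Request:
{"fn": "play_rows", "kwargs": {"series": "0 0 1.5 0 0 0 1;0 0 1 0 0 0 1;0 0 0 0 0 0 1"}}

```text
t: 20.95
ee_pos: [0.5337, 0.0147, 0.0752]
tcp_rot: [[-0.998, 0.066, 0.001], [0.066, 0.998, 0.001], [-0.001, 0.001, -1.0]]
force: [-5.6, 0.8, 17.6]
finger_gap: 0.0373
grasp_force: 65.6
```

Request:
{"fn": "play_rows", "kwargs": {"series": "0 0 -1.5 0 0 0 1;0 0 0 0 0 0 1;0 0 0 0 0 0 -1;0 0 0 0 0 0 -1;0 0 0 0 0 0 -1;0 0 -20 0 0 0 -1;0 0 -40 0 0 0 -1;0 0 -45 0 0 0 -1;0 -45 -20 0 0 0 -1;0 -48 0 0 0 0 -1;0 -48 0 0 0 0 -1;0 -48 0 0 0 0 -1"}}

```text
t: 22.15
ee_pos: [0.5214, -0.1755, 0.1998]
tcp_rot: [[-0.998, 0.065, 0.001], [0.065, 0.998, -0.0], [-0.001, -0.0, -1.0]]
force: [1.4, 0.8, 0.3]
finger_gap: 0.0853
grasp_force: 0.0
```

Run:
```python
from fit import *
s=st()
im={n:eyes.camera(n) for n in("side","top")}
for n in im:
    m=region("strap_eye",n,(.533,.015),.07)
    if m is not None: print(n,m.sum(),fit({n:m},STRAP,(.59,.011),.081,0,[-.066]))
    m=region("pin_shank",n,(.582,-.241),.011)
    if m is not None: print(n,m.sum(),fit({n:m},PIN,(.582,-.241),.011,.047,[2.63]))
cv2.imwrite("pics/g6.png",np.hstack([cv2.resize(im["side"][125:205,205:285,::-1],(400,400),interpolation=cv2.INTER_CUBIC),cv2.resize(im["top"][140:220,205:285,::-1],(400,400),interpolation=cv2.INTER_CUBIC)]))
cv2.imwrite("pics/g6raw.png",im["side"][:,:,::-1])
# near hole brightness
a=cv2.resize(im["side"][130:230,190:323],(798,600),interpolation=cv2.INTER_CUBIC)[:,:,::-1]
print(a[300:345:6,415:485:6].tolist() if 0 else cv2.cvtColor(a,6)[300:345:6,415:485:6])
```

```text
t 22.15 p [ 0.5214 -0.1755  0.1998] gap 0.08531497989351522 gf 0.0 F [1.4049 0.8137 0.2519]
[[-0.9979  0.0649  0.0012]
 [ 0.0649  0.9979 -0.0003]
 [-0.0012 -0.0002 -1.    ]]
side 405 (array([ 0.5893,  0.012 , -0.062 ]), np.float64(1.0292326313241345))
side 363 (array([ 0.5805, -0.2416,  2.6632]), np.float64(0.15432398854858748))
top 409 (array([ 0.5939,  0.012 , -0.0689]), np.float64(0.16167601514933605))
[[46 46 45 43 46 46 40 44 58 54 53 42]
 [44 45 46 44 47 44 43 49 46 46 45 45]
 [45 43 45 45 45 43 47 49 48 46 44 47]
 [48 49 44 43 46 42 48 46 48 42 45 45]
 [45 48 45 42 45 44 47 45 52 48 49 49]
 [45 46 46 47 45 46 45 47 51 50 48 47]
 [42 43 48 44 45 47 47 50 47 46 44 46]
 [46 48 47 43 43 45 46 49 44 43 41 44]]
```

Strap placed (side fit agrees with bore within about 1 mm). Now to the pin.

Request:
{"fn": "play_rows", "kwargs": {"series": "-26 -23 20 0 0 0 -1;-26 -23 20 0 0 0 -1;-26.5 -23 30 0 0 0 -1;0 0 30 0 0 0.11 -1;0 0 0 0 0 0.11 -1;0 0 0 0 0 0.11 -1;0 0 0 0 0 0.106 -1;0 0 0 0 0 0 -1;0 0 0 0 0 0 -1"}}

```text
t: 23.35
ee_pos: [0.5955, -0.2461, 0.0992]
tcp_rot: [[-0.879, 0.477, -0.0], [0.477, 0.879, 0.001], [0.001, 0.0, -1.0]]
force: [0.3, -0.1, 0.8]
finger_gap: 0.0852
grasp_force: 0.0
```

Run:
```python
from fit import *
s=st(); print(s["q"]); R=np.array(s["tcp_rot"]); print(np.arctan2(R[1,0],R[0,0]))
im=eyes.camera("side"); m=region("pin_shank","side",(.582,-.241),.011)
if m is not None: print(m.sum(),fit({"side":m},PIN,(.582,-.241),.011,.047,[2.64]))
d=np.array([.5955,-.249])-np.array(s["ee_pos"])[:2]; print(d@R[:2,:2])
```

```text
t 23.35 p [ 0.5955 -0.2461  0.0992] gap 0.08516939752061059 gf 0.0 F [ 0.3166 -0.0886  0.8322]
[[-0.8791  0.4767 -0.0003]
 [ 0.4767  0.8791  0.0006]
 [ 0.0005  0.0004 -1.    ]]
[ 0.0957  0.8319  0.4389  1.6563 -0.4733  0.7616  1.8309]
2.644707189350264
370 (array([ 0.5802, -0.242 ,  2.6366]), np.float64(0.11985161632220455))
[-0.0014 -0.0026]
```

Request:
{"fn": "play_rows", "kwargs": {"series": "-1 -2.5 30 0 0 0 -1;0 0 35 0 0 0 -1;0 0 15 0 0 0 -1;0 0 6 0 0 0 -1;0 0 0 0 0 0 -1;0 0 0 0 0 0 1;0 0 0 0 0 0 1;0 0 0 0 0 0 1;0 0 0 0 0 0 1;0 0 0 0 0 0 1;0 0 0 0 0 0 1"}}

```text
t: 24.55
ee_pos: [0.5951, -0.2506, 0.0141]
tcp_rot: [[-0.877, 0.481, 0.001], [0.481, 0.877, -0.0], [-0.001, 0.0, -1.0]]
force: [-1.0, 1.0, 5.8]
finger_gap: 0.0156
grasp_force: 58.6
```

Request:
{"fn": "play_rows", "kwargs": {"series": "0 0 -30 0 0 0 1;0 0 -45 0 0 0 1;24.6 36.5 -30 0 0 0.142 1;0 0 0 0 0 0 1"}}

```text
t: 24.95
ee_pos: [0.5936, -0.2028, 0.1195]
tcp_rot: [[-0.802, 0.598, 0.004], [0.598, 0.802, 0.005], [-0.001, 0.006, -1.0]]
force: [0.7, 1.0, -3.1]
finger_gap: 0.0151
grasp_force: 59.6
```

Request:
{"fn": "play_rows", "kwargs": {"series": "0 0 0 0 0 0.142 1;0 0 0 0 0 0.142 1;0 0 0 0 0 0.142 1;0 0 0 0 0 0.142 1;0 0 0 0 0 0.142 1;0 0 0 0 0 0.142 1;0 0 0 0 0 0.142 1;0 0 0 0 0.047 0 1;0 0 0 0 0 0 1"}}

```text
t: 25.85
ee_pos: [0.5901, -0.2108, 0.116]
tcp_rot: [[0.069, 0.998, 0.002], [0.997, -0.069, 0.046], [0.046, -0.001, -0.999]]
force: [-0.6, 0.3, -2.4]
finger_gap: 0.0156
grasp_force: 59.4
```

```bash
cat > pinrel.py <<'E'
from fit import *
s=st(); print(np.array(s["q"])); R=np.array(s["tcp_rot"]); p=np.array(s["ee_pos"]); yaw=np.arctan2(R[1,0],R[0,0]); print("yaw",yaw)
im=eyes.camera("side"); g=p+R@np.array([.0164,0,.0023]); m=region("pin_shank","side",g[:2],g[2])
if m is not None: print(m.sum(),"exp shank",g,fit({"side":m},PIN,g[:2],g[2],0,[yaw]))
E
python3 pinrel.py
```

```text
t 25.85 p [ 0.5901 -0.2108  0.116 ] gap 0.015577621513759474 gf 59.42628264427185 F [-0.6499  0.2668 -2.4247]
[[ 0.0685  0.9976  0.002 ]
 [ 0.9966 -0.0686  0.046 ]
 [ 0.0461 -0.0011 -0.9989]]
[-0.0896  0.8751  0.736   1.6915 -0.7724  0.9108  0.9175]
yaw 1.5021342138547347
192 exp shank [ 0.5912 -0.1943  0.1145] (array([ 0.592 , -0.1976,  1.406 ]), np.float64(0.8073733660130719))
```

Request:
{"fn": "play_rows", "kwargs": {"series": "15 -5 15 0 0 0 1;25 -5 12 0 0 0 1;30 -3.5 10 0 0 0 1;19 0 0 0 0 0 1;0 0 0 0 0 0 1;0 0 0 0 0 0 1"}}

```text
t: 26.55
ee_pos: [0.5838, -0.1178, 0.0839]
tcp_rot: [[0.065, 0.998, 0.003], [0.997, -0.065, 0.046], [0.046, 0.0, -0.999]]
force: [-0.9, -0.2, -1.7]
finger_gap: 0.0158
grasp_force: 59.4
```

```bash
cat >> pinrel.py <<'E'
v,u=np.nonzero(m) if m is not None else ([0],[0]); print("mask u",u.min(),u.max(),"v",v.min(),v.max(),"top-row u",u[v==v.min()].mean())
tip=p+R@np.array([.0804,0,.0023]); print("exp tip",tip,proj("side",tip),"hole px 263.1 182.8; bore line px",[proj("side",[.5888+.066*y,.0105+y,.081]) for y in(-.037,-.05,-.09,-.15)])
k=6; a=cv2.resize(im[160:230,230:323,::-1],None,fx=k*1.4,fy=k*1.4,interpolation=cv2.INTER_CUBIC); cv2.imwrite("pics/pin1.png",a)
E
python3 pinrel.py
```

```text
t 26.55 p [ 0.5838 -0.1178  0.0839] gap 0.01575624140693345 gf 59.42924201488495 F [-0.8946 -0.2433 -1.726 ]
[[ 0.0653  0.9979  0.0034]
 [ 0.9968 -0.0654  0.0459]
 [ 0.046   0.0004 -0.9989]]
[-0.2315  0.8789  0.7004  1.8054 -0.842   0.7999  0.8645]
yaw 1.5053748699530993
169 exp shank [ 0.5848 -0.1014  0.0823] (array([ 0.5852, -0.1029,  1.4084]), np.float64(0.7592992226476389))
mask u 269 280 v 200 223 top-row u 271.0
exp tip [ 0.589  -0.0376  0.0853] [265.779  186.0046] hole px 263.1 182.8; bore line px [array([263.75  , 184.3732]), array([264.8182, 187.7356]), array([268.1912, 198.3532]), array([273.5093, 215.0933])]
```

View pics/pin1.png

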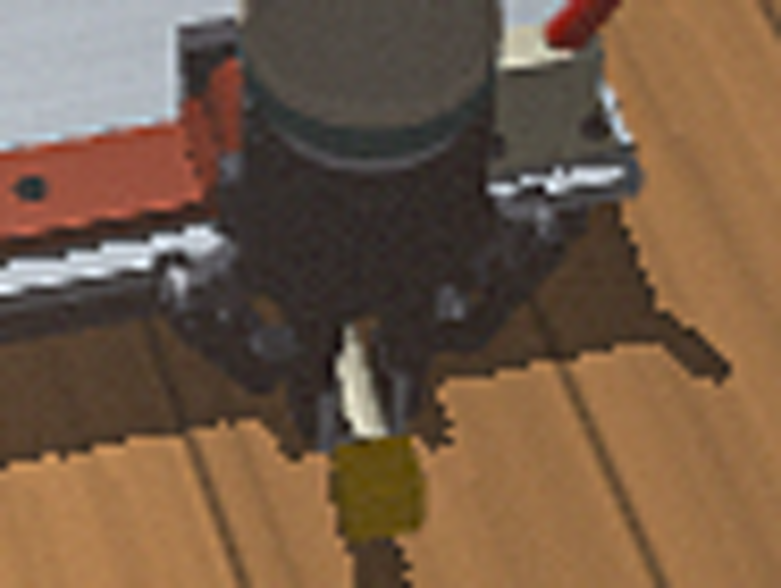

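The gripper hides the nose, but the pin's head (about (275,218) in the side picture) lies on the bore line, so insertion goes on by force feel.

Request:
{"fn": "play_rows", "kwargs": {"series": "6 0 0.8 0 0 0 1;5 0 0.3 0 0 0 1;4 0 0.2 0 0 0 1;4 0 0.2 0 0 0 1;0 0 0 0 0 0 1"}}

```text
t: 27.15
ee_pos: [0.5849, -0.098, 0.0831]
tcp_rot: [[0.066, 0.998, 0.003], [0.997, -0.066, 0.048], [0.048, -0.0, -0.999]]
force: [-0.0, 0.1, -2.5]
finger_gap: 0.0157
grasp_force: 59.4
```

Request:
{"fn": "play_rows", "kwargs": {"series": "4 0 0.2 0 0 0 1;4 0 0.2 0 0 0 1;4 0 0.2 0 0 0 1;4 0 0.2 0 0 0 1;0 0 0 0 0 0 1"}}

```text
t: 27.65
ee_pos: [0.5859, -0.0819, 0.083]
tcp_rot: [[0.066, 0.998, 0.003], [0.997, -0.066, 0.048], [0.048, -0.0, -0.999]]
force: [0.6, 0.5, -3.2]
finger_gap: 0.0153
grasp_force: 59.4
```

Request:
{"fn": "play_rows", "kwargs": {"series": "4 0 0.2 0 0 0 1;4 0 0.2 0 0 0 1;4 0 0.2 0 0 0 1;4 0 0.2 0 0 0 1;4 0 0.2 0 0 0 1;4 0 0.2 0 0 0 1;0 0 0 0 0 0 1"}}

```text
t: 28.35
ee_pos: [0.5877, -0.0581, 0.083]
tcp_rot: [[0.066, 0.998, 0.003], [0.997, -0.066, 0.048], [0.048, 0.0, -0.999]]
force: [-0.2, 0.6, -3.2]
finger_gap: 0.0159
grasp_force: 59.4
```

Nose is inside the eye with no load. Let go, retreat up and back, level the tool, and close the fingers.

Request:
{"fn": "play_rows", "kwargs": {"series": "0 0 0 0 0 0 -1;0 0 0 0 0 0 -1;0 0 0 0 0 0 -1;0 0 -15 0 0 0 -1;0 0 -30 0 0 0 -1;0 0 -35 0 0 0 -1;-40 0 0 0 -0.047 0 -1;-43 0 0 0 0 0 1;0 0 0 0 0 0 1;0 0 0 0 0 0 1"}}

```text
t: 29.35
ee_pos: [0.5814, -0.1473, 0.1623]
tcp_rot: [[0.07, 0.998, 0.001], [0.998, -0.07, -0.0], [-0.0, 0.001, -1.0]]
force: [0.9, -0.5, -0.7]
finger_gap: 0.0442
grasp_force: 0.0
```

Run:
```python
from fit import *
s=st()
im={n:eyes.camera(n) for n in("side","top")}
B=np.array([.5905,.0105]); d=np.array([.066,.998])
for n in im:
    m=region("pin_shank",n,B-d*.06,.081)
    if m is None: print(n,None); continue
    v,u=np.nonzero(m); print(n,m.sum(),u.min(),u.max(),v.min(),v.max())
    hsv=cv2.cvtColor(im[n],cv2.COLOR_RGB2HSV); y=(hsv[...,0]>20)&(hsv[...,0]<34)&(hsv[...,1]>180)&m.astype(bool)
    v,u=np.nonzero(y); 
    if len(u): print("yellow",len(u),u.mean(),v.mean(),ray(n,u.mean(),v.mean(),.087), "expected head",B-d*.097)
    # fit along bore: visible head+shank to lug face
    for k in np.arange(-.01,.05,.005):
        t=B+d*(k-.064); PP=[np.array([q for q in P if q[0]+k-.064<=-.037 or 1]) for P in PIN]
        r=render(n,[cyl(9,9,-34,min(52,(-.037-k+.064)*1000),'x'),PIN[2]],pose(*t,1.505,.081,0),(200,110,140,140)); print(round(k,3),round(np.abs(r-m[110:250,200:340]).sum(),1),end="; ")
    print()
```

```text
t 29.35 p [ 0.5814 -0.1473  0.1623] gap 0.0442028532967541 gf 0.0 F [ 0.8576 -0.4645 -0.671 ]
[[ 0.0702  0.9975  0.001 ]
 [ 0.9975 -0.0702 -0.0003]
 [-0.0003  0.001  -1.    ]]
side None
top None
```

Run:
```python
from fit import *
st()
for n in("side","top"):
    im=eyes.camera(n); h=cv2.cvtColor(im,cv2.COLOR_RGB2HSV); y=((h[...,0]>20)&(h[...,0]<34)&(h[...,1]>170)).astype(np.uint8)
    k,l,stt,c=cv2.connectedComponentsWithStats(y)
    for i in range(1,k):
        if stt[i,4]>5: print(n,stt[i],c[i],ray(n,*c[i],.085))
    for q in("pin_head","pin_shank"):
        for d in eyes.trace(q,n): v,u=np.nonzero(d["region"]); print(n,q,round(d["p"],2),len(u),u.mean(),v.mean(),u.min(),u.max(),v.min(),v.max())
B=np.array([.5905,.0105,.081]); print([proj("side",B+np.array([.066,.998,0])*k) for k in(-.108,-.086,-.037)])
```

```text
t 29.55 p [ 0.5819 -0.1441  0.1611] gap 0.012340359645830266 gf 0.0 F [-0.1253  0.5604  0.4249]
[[ 0.0652  0.9979 -0.0001]
 [ 0.9979 -0.0652  0.0011]
 [ 0.0011 -0.0002 -1.    ]]
side [263 198  11  11  66] [267.4697 203.3333] [ 0.5746 -0.0987  0.085 ]
side [425 276  51  59 343] [446.0262 300.3907] [ 0.8877 -0.5003  0.085 ]
side [470 317  10   9  54] [474.6481 320.8704] [ 0.9223 -0.5637  0.085 ]
side pin_head 0.64 65 266.7692307692308 202.41538461538462 263 272 196 207
side pin_shank 0.33 619 154.4184168012924 118.70759289176091 124 190 91 141
top pin_head 0.52 530 347.22830188679245 155.27924528301887 321 376 136 176
top pin_shank 0.61 207 342.45410628019323 219.31884057971016 339 346 206 233
top pin_shank 0.35 356 147.26966292134833 248.7556179775281 123 172 212 274
[array([270.3078, 203.0668]), array([268.4019, 197.0854]), array([264.3024, 184.2191])]
```

Request:
{"fn": "play_rows", "kwargs": {"series": "0 -1.5 25 0 0 0 1;0 0 30 0 0 0 1;0 0 20 0 0 0 1;0 0 6 0 0 0 1;10 0 0 0 0 0 1;8 0 0 0 0 0 1;0 0 0 0 0 0 1"}}

```text
t: 30.55
ee_pos: [0.5825, -0.1252, 0.081]
tcp_rot: [[0.064, 0.998, 0.002], [0.998, -0.064, 0.001], [0.001, 0.001, -1.0]]
force: [-0.8, 0.1, -1.3]
finger_gap: 0.0003
grasp_force: 0.0
```

Request:
{"fn": "play_rows", "kwargs": {"series": "5 0 0 0 0 0 1;5 0 0 0 0 0 1;5 0 0 0 0 0 1;5 0 0 0 0 0 1;5 0 0 0 0 0 1;0 0 0 0 0 0 1"}}

```text
t: 31.15
ee_pos: [0.5838, -0.1059, 0.0811]
tcp_rot: [[0.069, 0.998, 0.003], [0.998, -0.069, -0.006], [-0.006, 0.003, -1.0]]
force: [0.1, -6.9, 3.2]
finger_gap: 0.0
grasp_force: 2.9
```

Request:
{"fn": "play_rows", "kwargs": {"series": "4 0 0 0 0 0 1;4 0 0 0 0 0 1;4 0 0 0 0 0 1;0 0 0 0 0 0 1"}}

```text
t: 31.55
ee_pos: [0.5852, -0.0982, 0.0823]
tcp_rot: [[0.071, 0.997, 0.005], [0.997, -0.071, -0.012], [-0.012, 0.006, -1.0]]
force: [0.4, -11.6, 6.1]
finger_gap: -0.0002
grasp_force: 6.0
```

Request:
{"fn": "play_rows", "kwargs": {"series": "4 0 0 0 0 0 1;4 0 0 0 0 0 1;4 0 0 0 0 0 1;0 0 0 0 0 0 1"}}

```text
t: 31.95
ee_pos: [0.5867, -0.0885, 0.0832]
tcp_rot: [[0.073, 0.997, 0.008], [0.997, -0.073, -0.015], [-0.015, 0.009, -1.0]]
force: [-0.3, -15.3, 9.9]
finger_gap: -0.0002
grasp_force: 7.6
```

```bash
cat > chk.py <<'E'
from fit import *
s=st(); print(np.array(s["moment"]))
for n in("side","top"):
    im=eyes.camera(n); h=cv2.cvtColor(im,cv2.COLOR_RGB2HSV); y=((h[...,0]>20)&(h[...,0]<34)&(h[...,1]>150)).astype(np.uint8)
    k,l,stt,c=cv2.connectedComponentsWithStats(y)
    for i in range(1,k):
        if stt[i,4]>3 and abs(c[i][0]-265)<40 and abs(c[i][1]-190)<40: print(n,stt[i],c[i],ray(n,*c[i],.085))
    m=region("strap_eye",n,(.533,.015),.07)
    if m is not None: print(n,m.sum(),fit({n:m},STRAP,(.59,.011),.081,0,[-.066]))
    cv2.imwrite(f"pics/c_{n}.png",im[:,:,::-1])
E
python3 chk.py
```

```text
t 31.95 p [ 0.5867 -0.0885  0.0832] gap -0.00018430435088140216 gf 7.576149785891175 F [ -0.2698 -15.269    9.853 ]
[[ 0.0727  0.9973  0.0076]
 [ 0.9973 -0.0725 -0.0152]
 [-0.0146  0.0087 -0.9999]]
[-3.1157  0.0612 -0.0943]
side [263 199   2   3   5] [263.6 199.8] [ 0.568  -0.0836  0.085 ]
side 435 (array([ 0.5848,  0.0154, -0.0404]), np.float64(0.8768086544962812))
top 205 (array([ 0.5889,  0.0132, -0.0649]), np.float64(1.333639406982305))
```

Request:
{"fn": "play_rows", "kwargs": {"series": "4 0 0 0 0 0 1;4 0 0 0 0 0 1;4 0 0 0 0 0 1;0 0 0 0 0 0 1"}}

```text
t: 32.55
ee_pos: [0.5884, -0.0785, 0.0841]
tcp_rot: [[0.074, 0.997, 0.01], [0.997, -0.074, -0.018], [-0.017, 0.011, -1.0]]
force: [-0.2, -17.8, 12.1]
finger_gap: 0.0
grasp_force: 9.0
```

Request:
{"fn": "play_rows", "kwargs": {"series": "4 0 0 0 0 0 1;4 0 0 0 0 0 1;4 0 0 0 0 0 1;0 0 0 0 0 0 1"}}

```text
t: 32.95
ee_pos: [0.5885, -0.0603, 0.0824]
tcp_rot: [[0.071, 0.997, 0.006], [0.997, -0.071, -0.008], [-0.008, 0.007, -1.0]]
force: [0.6, -9.7, 6.3]
finger_gap: -0.0
grasp_force: 4.3
```

Request:
{"fn": "play_rows", "kwargs": {"series": "4 0 0 0 0 0 1;4 0 0 0 0 0 1;0 0 0 0 0 0 1"}}

```text
t: 33.25
ee_pos: [0.5886, -0.06, 0.0828]
tcp_rot: [[0.075, 0.997, 0.008], [0.997, -0.074, -0.02], [-0.02, 0.009, -1.0]]
force: [-0.5, -21.6, 4.8]
finger_gap: -0.0002
grasp_force: 10.8
```

The pin has stopped hard at about the expected home position. Back off and check.

Request:
{"fn": "play_rows", "kwargs": {"series": "-10 0 0 0 0 0 1;-25 0 0 0 0 0 1;-40 0 -10 0 0 0 1;-20 0 -40 0 0 0 1;0 0 -45 0 0 0 1;0 -45 -20 0 0 0 1;0 -48 0 0 0 0 1;0 -48 0 0 0 0 1;0 -48 0 0 0 0 1;0 0 0 0 0 0 1"}}

```text
t: 34.25
ee_pos: [0.3836, -0.126, 0.1945]
tcp_rot: [[0.072, 0.997, -0.007], [0.997, -0.072, 0.008], [0.007, -0.008, -1.0]]
force: [1.5, -0.1, -0.0]
finger_gap: -0.0001
grasp_force: 0.0
```

```bash
cat >> chk.py <<'E'
B=(.589,.0105); d=np.array([.066,.998])
im=eyes.camera("side")
print("exp head back/top/under px",[proj("side",[*(np.array(B)+d*k),z]) for k,z in((-.048,.094),(-.059,.081),(-.037,.081))],"exp nose",proj("side",[*(np.array(B)+d*.061),.081]))
for q in("pin_head","pin_shank","strap_eye","scraper_grip","chip0"):
    for e in eyes.trace(q,"side"): v,u=np.nonzero(e["region"]); print(q,round(e["p"],2),len(u),u.mean().round(1),v.mean().round(1),u.min(),u.max(),v.min(),v.max())
cv2.imwrite("pics/final.png",cv2.resize(im[125:225,200:333,::-1],(798,600),interpolation=cv2.INTER_CUBIC))
E
python3 chk.py
```

```text
t 34.25 p [ 0.3836 -0.126   0.1945] gap -7.037239766841005e-05 gf 0.0 F [ 1.4509 -0.1441 -0.0453]
[[ 0.0719  0.9974 -0.0073]
 [ 0.9974 -0.0719  0.0075]
 [ 0.007  -0.0078 -0.9999]]
[-0.0056 -0.0428  0.0123]
side [260 182  10   7  50] [264.8  185.32] [ 0.5872 -0.034   0.085 ]
side [262 190   5   4  13] [264.1538 191.7692] [ 0.5782 -0.0563  0.085 ]
side [268 191   2   2   4] [268.5 191.5] [ 0.5903 -0.0591  0.085 ]
side 592 (array([ 0.5884,  0.0142, -0.0419]), np.float64(0.39121621621621616))
top [264 174   6   9  50] [266.5 178. ] [ 0.5878 -0.0393  0.085 ]
top 467 (array([ 0.5926,  0.0131, -0.0818]), np.float64(0.09696435319309736))
exp head back/top/under px [array([264.7031, 184.267 ]), array([265.6198, 190.0418]), array([263.8083, 184.3386])] exp nose [256.1845 160.3367]
pin_head 0.57 87 264.9 187.4 261 269 182 193
pin_shank 0.39 89 264.6 187.7 260 269 183 193
strap_eye 0.93 598 243.2 179.7 216 267 165 192
strap_eye 0.68 454 168.9 168.3 159 177 143 187
scraper_grip 0.95 718 209.7 268.6 189 231 259 278
scraper_grip 0.61 798 237.7 306.5 216 261 294 320
```

View pics/final.png

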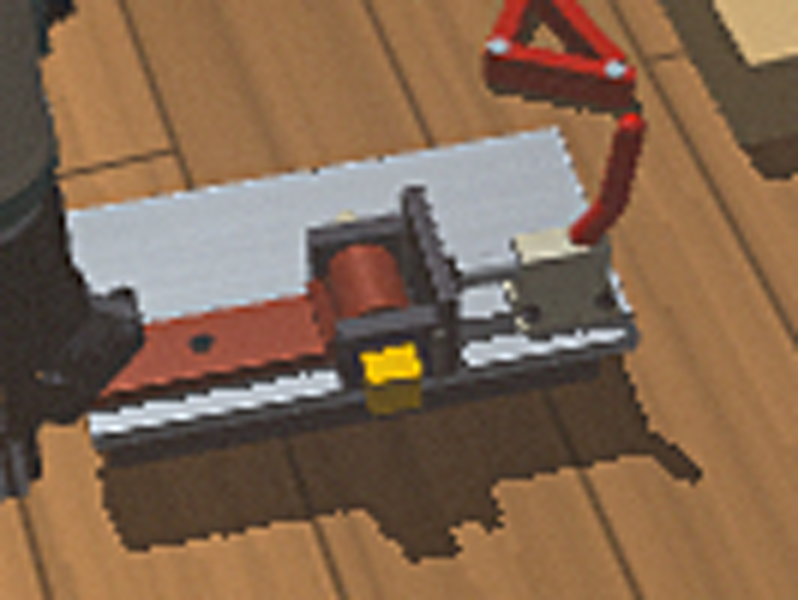

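The final crop shows the yellow head tight on the near lug at (265,187). The nose shows past the far lug at (257,161), where a home pin should be, and the strap's eye sits between the lugs. One numeric check for chips, then hand in.

Run:
```python
from h import *
def comps(im,poly,n,z,lo):
    m=np.zeros(im.shape[:2],np.uint8); cv2.fillConvexPoly(m,np.array([proj(n,[*p,z]) for p in poly]).round().astype(np.int32),1)
    g=(cv2.cvtColor(im,cv2.COLOR_BGR2GRAY)<lo).astype(np.uint8)*m
    k,l,s,c=cv2.connectedComponentsWithStats(g); return [(s[i,4],c[i].round(1),ray(n,*c[i],z).round(3)) for i in range(1,k) if s[i,4]>3], m.sum()
R=np.array([[.998,.066],[-.066,.998]]); B=np.array([.589,.0105])
pl=lambda x0,x1,y0,y1:[R@np.array(p)+B for p in((x0,y0),(x1,y0),(x1,y1),(x0,y1))]
im=cv2.imread("pics/g6raw.png"); print("plate before pin, side",comps(im,pl(-.14,-.035,.03,.11),"side",.063,110), comps(im,pl(-.14,-.035,-.03,-.014),"side",.063,90))
t=cv2.imread("pics/c_top.png"); print("top bench",comps(t,pl(-.17,0,.122,.21),"top",.004,75))
```

```text
plate before pin, side ([(np.int32(148), array([241.6, 166. ]), array([0.548, 0.079, 0.063]))], np.uint64(717)) ([(np.int32(127), array([233.9, 189.1]), array([ 0.502, -0.003,  0.063]))], np.uint64(196))
top bench ([(np.int32(20), array([218.6, 193.8]), array([0.543, 0.157, 0.004])), (np.int32(18), array([218.5, 205. ]), array([0.497, 0.158, 0.004]))], np.uint64(926))
```

Request:
{"fn": "play_rows", "kwargs": {"series": "-45 0 0 0 0 0 1;-45 0 0 0 0 0 1;-45 0 0 0 0 0 1;-45 0 0 0 0 0 1;0 0 0 0 0 0 1"}}

```text
t: 35.25
ee_pos: [0.3783, -0.3164, 0.196]
tcp_rot: [[0.076, 0.997, 0.001], [0.997, -0.076, -0.008], [-0.008, 0.001, -1.0]]
force: [-0.1, 2.3, -1.0]
finger_gap: 0.0001
grasp_force: 0.0
```

Run:
```python
from h import *
R=np.array([[.998,.066],[-.066,.998]]); B=np.array([.589,.0105])
pl=lambda x0,x1,y0,y1:[R@np.array(p)+B for p in((x0,y0),(x1,y0),(x1,y1),(x0,y1))]
def cut(n,im,poly,z):
    m=np.zeros(im.shape[:2],np.uint8); cv2.fillConvexPoly(m,np.array([proj(n,[*p,z]) for p in poly]).round().astype(np.int32),1); g=cv2.cvtColor(im,cv2.COLOR_RGB2GRAY); return g,m
S=eyes.camera("side"); T=eyes.camera("top")
for a in((-.14,-.035,.03,.108),(-.14,-.035,-.03,-.016)):
    for n,im in(("side",S),("top",T)):
        g,m=cut(n,im,pl(*a),.062); w=g[m>0]; print(n,a,"min",w.min(),"pct",np.percentile(w,[1,5,50]))
g,m=cut("top",T,pl(-.20,.03,.118,.26),.004); v,u=np.nonzero(m)
print(v.min(),u.min()); print(g[186:212,208:228])
print([ (round(d["p"],2),d["region"].sum()) for d in eyes.trace("chip0","top")])
```

```text
side (-0.14, -0.035, 0.03, 0.108) min 39 pct [ 42.    60.05 124.5 ]
top (-0.14, -0.035, 0.03, 0.108) min 155 pct [168.36 181.   191.  ]
side (-0.14, -0.035, -0.03, -0.016) min 37 pct [38.92 42.   74.  ]
top (-0.14, -0.035, -0.03, -0.016) min 105 pct [105.1 118.5 169. ]
172 188
[[134 134 134 134 134 134 135 135 135 135 135 135 136 136 136 141 159 180
  189 190]
 [134 135 135 134 135 135 134 135 135 135 135 135 136 136 136 144 162 181
  189 190]
 [135 135 135 136 135 136 135 136 135 135 135 135 135 136 137 144 163 182
  190 191]
 [135 135 135 134 134 134 134 133 133 131 130 130 129 132 135 142 162 182
  189 191]
 [134 133 132 131 131 130 130 128 124 117 115 112 113 120 129 142 164 182
  190 191]
 [134 133 131 130 130 130 128 124 110  94  85  83  85 101 121 143 166 184
  190 191]
 [129 129 129 128 128 127 126 118  97  70  57  55  58  77 107 141 169 184
  190 191]
 [122 122 122 122 122 121 119 113  92  65  47  43  46  59  93 138 172 186
  190 191]
 [123 123 123 124 124 124 120 111  96  72  49  44  50  60  92 138 173 187
  190 191]
 [134 134 135 135 134 131 123 110  93  73  53  58  76  90
[... 713 characters left out ...]
 153 152 152 151 147 135 115  93  73  52  41  43  68 114 158 183 191
  192 191]
 [151 150 150 150 148 141 120  94  71  56  42  39  47  70 114 158 183 191
  192 191]
 [149 148 149 149 147 139 117  90  70  56  47  56  73  94 125 161 183 190
  191 191]
 [147 148 148 148 147 141 125 103  82  67  62  81 108 126 144 167 184 190
  191 191]
 [147 148 148 148 147 145 133 112  89  75  77 102 129 143 156 173 186 190
  191 191]
 [148 148 148 148 147 145 138 120 105  97 102 121 139 149 162 178 188 191
  191 191]
 [147 147 147 147 147 146 142 135 129 127 130 137 145 151 165 181 189 191
  191 191]
 [145 145 145 145 145 145 144 143 142 142 142 144 146 150 163 180 188 191
  191 191]]
[(0.18, np.int64(2147))]
```

The top view shows the plate bare and two double blobs, so four chips, on the bench beside the far edge. Hand in.

```bash
python3 -c "
from h import *
print(job.finish_job())"
```

```text
the job is handed in; nothing more can be done
None
```

I handed the job in at about 35 s. In the last images the plate was bare with what looks like all four chips on the bench, the scraper upright, the strap flat between the lugs and the pin home against the near lug. The hand-in gave no verdict.

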